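Check the lid latch and turn the board over for soldering

ROBOT

A 7-joint arm with a two-finger parallel gripper is mounted at the origin on the work surface. World frame = base frame: x ahead of the robot, y to its left, z up, the work surface at z = 0. Lengths are in m, angles in rad, forces in N, time in s.
With the tool pointing down it reaches from about 0.425 to 0.925 m from the base axis. Payload 6.8 kg.
Tool frame: the origin (TCP) lies at the very end of the fingers, on their centre line; the grasp point (between the pads) lies 19 mm behind it (r.grip_point_offset is the distance from the TCP to the grasp point, in m); z points along the fingers, y is the line along which they close (so a half turn about z gives the same grasp; the last joint's range is limited). The gripper opens to 85 mm and grips with 20 to 120 N. Pads are 22 mm wide; open, the fingers measure 114 mm over their backs; the gripper's body (76 mm by 85 mm) begins 54 mm behind the grasp point. The pads swing forward as they close: fully open they stand 13 mm farther back than shut.
Start: joints at [1.183, 0.477, 0.022, 1.555, -0.011, 1.109, -0.083], TCP at [0.186, -0.649, 0.231] pointing down, gripper open.
Joint ranges: [-2.96, 2.96], [-0.34, 2.1], [-1.41, 1.46], [0.24, 2.44], [-1.37, 4.51], [0.17, 1.92], [-2.96, 2.96]. Speed limits (rad/s): [2.39, 2.39, 3.14, 3.14, 3.14, 3.14, 3.14].

INTERFACE

Orientations are given as a rotation vector (axis times angle).
In Python, from bench import status, eyes, r gives the robot as it stands.
- The arm moves only by the shell command python3 -m crank 'ROWS' [OPENING] [FORCE]. ROWS is JSON, a list of rows, each a list of 6 numbers: the shift along the tool's x, y, z normalised to -1 to 1, where 1 is 0.02 m, then the turn, a rotation vector about the tool's x, y, z normalised to -1 to 1, where 1 is 45 degrees. A call has 1 to 12 rows; each row shifts and turns the commanded pose from where the row before left it, along the tool's axes as they then stand; what a row does not reach is not made up. A row lasts 1/10 s, in which the tool goes at most 50 mm and 8.59 degrees, less where a joint would pass 70% of its speed; a pose out of reach is approached as far as the arm can. A call with a number of a shift or a turn outside -1 to 1 is refused whole. A call with a gripper value outside its range is refused whole. OPENING is the opening, from 0 (shut) to 1 (fully open), set as the call begins (- or left out, the last holds). The fingers move at their own pace and stop on an object; FORCE is the grip in N (left out, the last holds). Time passes only in rows, so rows that do not move let the fingers close. It gives the time, the measured TCP pose, the force, the opening and the grip force at its end, in the units of the state.
- status.get_obs(): the state, without advancing time (a new reading comes with each control period).
- eyes.grab_frame(name): name is "scene" or "top" or "wrist"; returns a dict with "image" (400x640x3 uint8, red, green, blue), "depth" (400x640 float32, m along the optical axis (not along the pixel's ray), 0 where there is no reading), "fovy" (degrees; the focal length in pixels is half the picture's height over the tangent of half this angle, whatever the lens; pixels are square), "cx", "cy" (the principal point, pixels), "world_to_cam" (4x4, takes a point from world to camera coordinates). Camera axes: x right, y up, looking along -z (the intrinsics and any distortion apply to the point x, -y, -z); pixel columns grow to the right and rows downward; lengths in m; the calibration is good to about 2 mm. The wrist camera is an equidistant fisheye: a pixel r from the principal point sees the ray r / f radians off the axis. A picture is of the moment at which its call begins.
- r.hand_in(): hands the job in; it is judged then, once.
The state is a dict: "clock": time; "joints": joint angles; "qvel": joint speeds; "tau": joint torques, N m; "tcp_pos": TCP position; "orientation": TCP orientation; "contact_force": force on the tool from outside, world axes, zero at the start; "moment": the same for the moment, N m; "grip_width": finger opening in m; "gripper_force": force on a finger pad.
Only numpy, scipy, OpenCV 4.12 (cv2) and the standard library are available. Lean on these libraries where they do the work, as an engineer would, in place of code of your own. Each camera call takes 0.05 s, during which the arm holds its last target. There are 200 camera calls.

TASK

The circuit board in the turn-over soldering frame is loaded with parts and ready to be soldered from below. Press the frame's lid fully down, so that its spring latch snaps over it, give the lid's handle a firm upward tug to make sure the latch holds (press again if it does not), and then swing the frame right over by its turning bar until it stops upside down, solder side up. Leave it there latched, and do not disturb the other things on the bench.

Things in the scene. Friction and masses are not known exactly. Their poses are not given: they have to be found in the camera images.
- stand: The soldering frame's grey steel stand, screwed to the bench: base plate 170 x 290 x 8 mm, an upright cheek at each end (266 mm over both, tops 126 mm high). Origin: centre of its underside, on the bench. +y runs along the trunnion axis from the lid's hinge end to the latch end; -x points to the side where the turning bar starts (roughly to the robot); z up.
- frame_axis (a point): Middle of the horizontal trunnion axis about which the frame turns: 100 mm above the bench, over the stand's origin. The axis runs along the stand's y.
- frame (a joint): Angle (rad) of the bare aluminium frame, 132 x 210 x 16 mm (plus a 16 mm weight bar on its far edge), that carries the board: 0 = level, lid on top (hard stop, the start); grows as the turning bar goes up and over away from the robot; pi = upside down (hard stop). It stays where it is left and takes 4 to 6 N at the turning bar. Pushes and pulls on the lid handle do not turn it.
- turn_bar (a point): Centre of the turning bar: round steel, 12 mm thick, 120 mm long, parallel to the trunnion axis and 108 mm from it (100 mm above the bench at the start), on two end arms, with a 36 mm free gap to the frame's edge. Take it from above across its thickness; being round it turns in a moderate grip (20 to 30 N). Axes: the frame's, y along the bar.
- lid (a joint): Angle (rad) of the lid (aluminium plate 110 x 162 x 4 mm, foam below, 0.15 kg) about its hinge: 0 = shut flat on the frame; grows as its latch end rises. Starts ajar, 0.28 to 0.65; the stiff hinge keeps it where it is left (about 3 N at the handle moves it). Latched, it still has 0.018 rad (3 mm) of free play, then the latch stops it.
- lid_hinge (a point): Middle of the lid's hinge line, at the frame's end away from the latch: 90 mm from frame_axis along the stand's -y and 10 mm above the trunnion axis. The hinge line runs along the stand's x. Axes: the lid's, y from hinge to free end, z out of the lid's top.
- lid_bar (a point): Centre of the lid's black bow handle: round bar 12 mm thick, 80 mm long along the stand's x; 125 mm from the hinge line along the lid, 44 mm above the lid's underside (34 mm free below it). Pinch it from above across its thickness, fingers about 35 mm open (the lid runs on 41 mm past it); it turns in the fingers. About 7 N snaps the lid past the latch; 8 to 15 N is a firm tug. Axes: the lid's.
- striker: Steel striker pin, 6 mm thick and 24 mm long along the stand's x, at the lid's free edge; origin at its middle, 172 mm from the hinge line.
- latch_nose: Bevelled steel bolt, 22 mm wide, of the spring latch, mid-way on the frame's end opposite the lid's hinge: nose 80 mm from frame_axis along the stand's +y, flat underside 17 mm above the trunnion axis. The striker coming down pushes its sloping top aside; the underside then holds the striker down. Origin: at frame_axis.
- bolt (a joint): How far the latch bolt is pushed back from its place, m: 0 = sprung forward (also when the lid is open), up to 0.010 = fully back. The striker pushes it back about 0.005 while passing.
- spool: Bystander: reel of solder, standing, 52 mm across and 50 mm high. Origin: centre of its underside.
- flux: Bystander: small white bottle, 36 mm across and 85 mm high. Origin: centre of its underside.
- cutters: Bystander: side cutters with red handles, 150 mm long, 16 mm high, lying. Origin: at the joint, on the bench.
- screwdriver: Bystander: screwdriver with a black handle, 190 mm long, 26 mm thick, lying. Origin: below its middle, on the bench.
- pump: Bystander: solder sucker, a blue tube 20 mm thick and 200 mm long, lying. Origin: below its middle, on the bench.
- tray: Bystander: grey tray, 200 x 140 x 35 mm, with spare boards in it. Origin: centre of its underside.

How it is judged:
By the outcome, as a careful person would: the job done as asked, in the order asked, and still so for the second after the job is handed in, with the robot touching nothing.
It also fails if it takes over 64 s, if anything falls off the work surface, if the arm or the gripper's body presses on something with over 40 N, if the wrist force passes 120 N, or if a joint passes its speed limit or range.

## Working session

There is one attempt and no reset: what is moved stays moved. The work goes in short steps, Python scripts to look and compute and a shell command to move; the robot and the scene stay as the last step left them, time stands still between calls to the robot, and variables do not carry over. Pictures are saved under pics/ and viewed, at most 10 in all, crops included, and the job is handed in when it is done.

```bash
ls; mkdir -p pics; cat > h.py <<'E'
import numpy as np, cv2
from bench import status, eyes, r
def cloud(f):
    d=f["depth"]; h,w=d.shape; F=h/2/np.tan(np.radians(f["fovy"])/2)
    v,u=np.mgrid[:h,:w]
    P=np.stack([(u-f["cx"])/F*d,-(v-f["cy"])/F*d,-d,np.ones_like(d)],-1)
    W=P@np.linalg.inv(f["world_to_cam"]).T
    W=W[...,:3]; W[d==0]=np.nan
    return W
E
python3 - <<'E'
from h import *
for n in("scene","top"):
    f=eyes.grab_frame(n); cv2.imwrite(f"pics/{n}0.png",f["image"][...,::-1]); np.save(f"{n}0.npy",cloud(f))
    print(n,f["fovy"],np.round(np.linalg.inv(f["world_to_cam"]),3).tolist())
o=status.get_obs();print(o)
E
```

```text
pics
scene 53.46892965497539 [[-0.273, -0.564, 0.78, 1.417], [0.962, -0.172, 0.212, 0.191], [0.014, 0.808, 0.589, 0.796], [0.0, 0.0, 0.0, 1.0]]
top 48.43844526817355 [[-0.016, 0.995, -0.103, 0.37], [-1.0, -0.017, -0.011, -0.063], [-0.013, 0.103, 0.995, 1.502], [0.0, 0.0, 0.0, 1.0]]
{'clock': 0.1, 'joints': array([ 1.18288891,  0.47773969,  0.02232594,  1.55631464, -0.01151825,
        1.10929804, -0.08310894]), 'qvel': array([-0.00063951, -0.0032213 , -0.00039433, -0.00131721,  0.00023109,
        0.00075127,  0.00021084]), 'tau': array([ 4.55069370e-03, -5.97766435e+01,  1.61404364e+00, -2.81956905e+01,
        1.29159138e-02,  5.08421494e-03, -5.73799738e-06]), 'tcp_pos': array([ 0.18627863, -0.64825018,  0.23042371]), 'orientation': array([-3.10930888e+00, -4.37893179e-01,  5.04335955e-04]), 'contact_force': array([0.00676888, 0.54296739, 0.64593168]), 'moment': array([-0.03028078,  0.00224866,  0.00894194]), 'gripper_force': 0.0, 'grip_width': 0.08528544753634953}
```

View pics/top0.png

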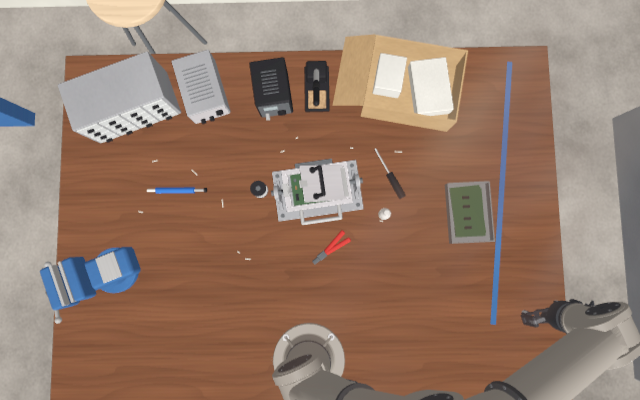

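View pics/scene0.png

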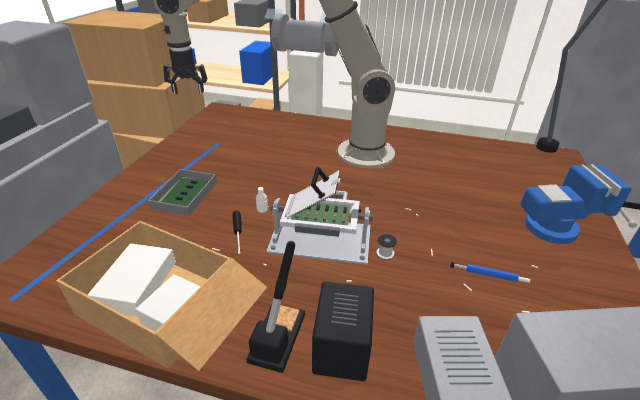

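The top view shows the frame at about (318,190): turning bar towards the robot at (321,218), lid hinge to the right, exposed latch end to the left, handle at (317,180). The scene view shows the lid ajar, with its handle at (322,180).

```bash
python3 - <<'E'
from h import *
W=np.load("top0.npy"); im=cv2.imread("pics/top0.png")
c=im[145:240,255:415]; cv2.imwrite("pics/c1.png",cv2.resize(c,None,fx=5,fy=5,interpolation=cv2.INTER_CUBIC))
sub=W[150:235,262:372].reshape(-1,3)
# base plate fit
for n in("top","scene"):
    W=np.load(n+"0.npy").reshape(-1,3)
    m=(abs(W[:,0]-.53)<.2)&(abs(W[:,1]+.06)<.2)
    S=W[m]; b=S[(S[:,2]>.004)&(S[:,2]<.013)]
    print(n,len(b),cv2.minAreaRect(b[:,:2].astype(np.float32)), b[:,2].mean())
    t=S[(S[:,2]>.05)]
    print(np.histogram(t[:,2],bins=np.arange(.05,.25,.01)))
    print('top pts',t[t[:,2]>t[:,2].max()-.012].mean(0),t[:,2].max())
W=np.load("top0.npy")
for p in [(305,221),(321,220),(338,217),(317,172),(322,190),(320,180),(275,190),(361,180),(278,186),(356,180)]:
    print(p,W[p[1],p[0]].round(3))
E
```

```text
top 1934 ((0.5301900506019592, -0.06027650833129883), (0.3987269103527069, 0.39967307448387146), 89.87767028808594) 0.007028954122712025
(array([ 40,  26,  11,  27, 300, 988, 422, 266, 190, 172, 151,  91,  70,
       127, 182, 195, 122, 118,   4]), array([0.05, 0.06, 0.07, 0.08, 0.09, 0.1 , 0.11, 0.12, 0.13, 0.14, 0.15,
       0.16, 0.17, 0.18, 0.19, 0.2 , 0.21, 0.22, 0.23, 0.24]))
top pts [ 0.55713169 -0.04825336  0.22459549] 0.23036755448015045
scene 2632 ((0.526901364326477, -0.06021858751773834), (0.3947254717350006, 0.3975125551223755), 1.2486250400543213) 0.008796254725214303
(array([  78,   50,   41,   49,  667, 1234,  450,  229,  133,  138,   94,
         82,   82,   75,  133,  156,  117,   95,    0]), array([0.05, 0.06, 0.07, 0.08, 0.09, 0.1 , 0.11, 0.12, 0.13, 0.14, 0.15,
       0.16, 0.17, 0.18, 0.19, 0.2 , 0.21, 0.22, 0.23, 0.24]))
top pts [ 0.56372172 -0.04263429  0.22417099] 0.22909940317283772
(305, 221) [0.447 0.003 0.103]
(321, 220) [ 0.449 -0.048  0.106]
(338, 217) [ 0.458 -0.101  0.101]
(317, 172) [ 0.589 -0.039  0.182]
(322, 190) [ 0.529 -0.053  0.225]
(320, 180) [ 0.559 -0.048  0.225]
(275, 190) [0.544 0.094 0.126]
(361, 180) [ 0.573 -0.176  0.113]
(278, 186) [0.564 0.09  0.073]
(356, 180) [ 0.571 -0.159  0.129]
```

View pics/c1.png

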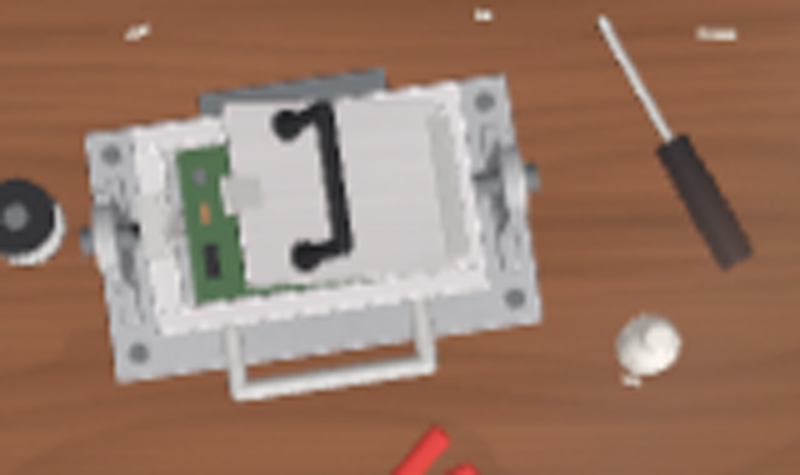

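The crop shows the stand yawed a few degrees, the bar from (240,390) to (435,365), the handle from (322,110) to (342,245), the latch at (160,218) and the hinge on the right.

```bash
python3 - <<'E'
from h import *
for n in("top","scene"):
    W=np.load(n+"0.npy").reshape(-1,3)
    W=W[np.isfinite(W[:,0])]
    def line(S,nm):
        c=S.mean(0); u,s,v=np.linalg.svd(S-c,full_matrices=False); d=v[0]
        t=(S-c)@d; print(n,nm,len(S),'mid',(c+d*(t.max()+t.min())/2).round(4),'c',c.round(4),'dir',d.round(3),'len',round(np.ptp(t),3),'ztop',np.percentile(S[:,2],90).round(3))
    p0=np.array([.4525,-.049]); a=.11; R=np.array([[np.cos(a),-np.sin(a)],[np.sin(a),np.cos(a)]])
    l=(W[:,:2]-p0)@R
    line(W[(abs(l[:,0])<.013)&(abs(l[:,1])<.05)&(W[:,2]>.08)&(W[:,2]<.12)],'bar')
    h=W[(W[:,2]>.2)&(abs(W[:,0]-.55)<.1)&(abs(W[:,1]+.05)<.06)]
    line(h[h[:,2]>.212],'handle')
    # lid plane
    q=l-np.array([.108,0])
    L=W[(abs(q[:,0])<.03)&(q[:,1]<0.06)&(q[:,1]>-.06)&(W[:,2]>.12)]
    for z0 in (0,): 
        from numpy.linalg import lstsq
        x=l[(abs(q[:,0])<.02)&(W[:,2]>.125)&(W[:,2]<.205)]; zz=W[(abs(q[:,0])<.02)&(W[:,2]>.125)&(W[:,2]<.205)][:,2]
        A=np.c_[x[:,1],np.ones(len(x))]; k=lstsq(A,zz,rcond=None)[0]; rs=zz-A@k; m=abs(rs)<.006; k=lstsq(A[m],zz[m],rcond=None)[0]; print('lid slope ang',np.arctan(k[0]),k, m.mean())
    # base plate corners
    b=W[(W[:,2]>.005)&(W[:,2]<.012)]; lb=(b[:,:2]-p0)@R
    k=(lb[:,0]>-.03)&(lb[:,0]<.23)&(abs(lb[:,1])<.17); lb=lb[k]
    # plate extents by histogram
    hx=np.histogram(lb[:,0],np.arange(-.03,.23,.01))[0]; hy=np.histogram(lb[:,1],np.arange(-.17,.171,.01))[0]
    print(hx,hy)
    ch=W[(W[:,2]>.115)&(W[:,2]<.13)]; lc=(ch[:,:2]-p0)@R
    for s in(1,-1):
        k=(abs(lc[:,0]-.108)<.03)&(abs(lc[:,1]*s-.128)<.02); print('cheek',s,k.sum(),lc[k].mean(0).round(4), lc[k].min(0),lc[k].max(0))
E
```

```text
top bar 122 mid [ 0.4485 -0.0492  0.1046] c [ 0.4485 -0.0492  0.1046] dir [-0.126  0.992 -0.007] len 0.1 ztop 0.108
top handle 187 mid [ 0.5452 -0.0355  0.221 ] c [ 0.5529 -0.038   0.2217] dir [-0.949  0.305 -0.079] len 0.115 ztop 0.228
lid slope ang 0.4974908003581658 [0.54304888 0.1742134 ] 0.13900414937759337
[ 15  18  18  13  32 161 166 104  34  27  31  22  22  13   1   7  10  22
  35  42  35  40  14  17  19] [15 12 22 54 45 96 32 16 18 20 13 11 22 16 22 22 19 20 20 21 24 23 20  1
 19 33 38 21 45 69 45 54 15 15]
cheek 1 66 [0.1027 0.1298] [0.07888105 0.11055391] [0.12702304 0.13910587]
cheek -1 61 [ 0.1063 -0.1252] [ 0.08045574 -0.13291256] [ 0.13290417 -0.11933999]
scene bar 26 mid [ 0.4468 -0.009   0.1035] c [ 0.4469 -0.0094  0.1035] dir [-0.214  0.958  0.188] len 0.019 ztop 0.107
scene handle 167 mid [ 0.5498 -0.0318  0.2205] c [ 0.5618 -0.0344  0.221 ] dir [ 0.975 -0.218  0.046] len 0.111 ztop 0.228
lid slope ang 0.6047953690461826 [0.69119984 0.18074622] 0.10443864229765012
[  0   0   0   0   5  28  23  20  20  22  73  84 147 192 193 191 198 186
 222 191 202 266  32   0   0] [  0   0  18  45  32  89  91  86  46  28  58  77  75  78  78  74  78  79
  79  82  76  77  88  95 106  94  99 116 132  66  69  83   0   3]
cheek 1 62 [0.1104 0.1283] [0.07832629 0.10846648] [0.13197871 0.13728841]
cheek -1 58 [ 0.1115 -0.1263] [ 0.07927243 -0.13465132] [ 0.13409303 -0.12038129]
```

```bash
cat >> h.py <<'E'
from scipy.spatial.transform import Rotation as Ro
YAW=.126; ex=np.array([np.cos(YAW),np.sin(YAW),0]); ey=np.array([-np.sin(YAW),np.cos(YAW),0]); ez=np.array([0,0,1.])
O=np.array([.556,-.0355,0])
def loc(p): p=np.asarray(p)-O; return np.stack([p@ex,p@ey,p[...,2]],-1)
def wld(l): return O+l[0]*ex+l[1]*ey+l[2]*ez
HAND=np.c_[ex,-ey,-ez]; BAR=np.c_[ey,ex,-ez]
def go(lt,Rt=None):
    "shift to TCP target (stand coords), tool axes, units; and turn"
    o=status.get_obs(); R=Ro.from_rotvec(o["orientation"]).as_matrix()
    d=wld(lt)-o["tcp_pos"]; print('t',round(o['clock'],2),'loc',loc(o["tcp_pos"]).round(4),'F',o["contact_force"].round(1),'shift units (now axes)',(R.T@d/.02).round(2),end=' ')
    if Rt is not None: print('turn units',(Ro.from_matrix(R.T@Rt).as_rotvec()/np.radians(45)).round(3),'shift after turn',(Rt.T@d/.02).round(2),end='')
    print()
E
python3 - <<'E'
from h import *
for n in("top","scene"):
    L=loc(np.load(n+"0.npy").reshape(-1,3)); L=L[(abs(L[:,0])<.06)&(abs(L[:,1]+.015)<.03)&(L[:,2]>.2)]
    for a,b in((-.04,-.02),(-.02,0),(0,.02),(.02,.04)):
        S=L[(L[:,0]>a)&(L[:,0]<b)]; S=S[S[:,2]>.214]; print(n,a,len(S),S.mean(0).round(4),S[:,1].min().round(4),S[:,1].max().round(4),np.percentile(S[:,2],80).round(4))
    B=loc(np.load(n+"0.npy").reshape(-1,3)); 
    B=B[(abs(B[:,0]+.108)<.015)&(abs(B[:,1])<.05)&(abs(B[:,2]-.1)<.02)]; print('bar',B.mean(0),np.polyfit(B[:,1],B[:,0],1) , B[:,0].min(),B[:,0].max())
go([0,-.015,.3],HAND)
E
```

```text
top -0.04 32 [-0.0308 -0.0151  0.2241] -0.0217 -0.004 0.226
top -0.02 29 [-0.0093 -0.0159  0.2243] -0.0217 -0.0102 0.227
top 0 25 [ 0.0099 -0.0155  0.2248] -0.0218 -0.0102 0.2274
top 0.02 35 [ 0.0308 -0.0145  0.2241] -0.0218 -0.0032 0.2268
bar [-1.08348480e-01 -5.83755046e-05  1.04552729e-01] [-9.60304858e-05 -1.08348485e-01] -0.11403247246544071 -0.10225439946201985
scene -0.04 25 [-0.0317 -0.0153  0.2246] -0.0232 -0.0074 0.2276
scene -0.02 17 [-0.0109 -0.0167  0.2257] -0.0225 -0.0115 0.2267
scene 0 19 [ 0.0096 -0.0167  0.2263] -0.023 -0.0122 0.2279
scene 0.02 21 [ 0.0297 -0.0171  0.2261] -0.0228 -0.0114 0.2274
bar [-0.10484342  0.04032627  0.10333631] [-0.02446397 -0.10385688] -0.10940237427592621 -0.10026147937143519
t 0.1 loc [-0.4438 -0.5614  0.2304] F [0.  0.5 0.6] shift units (now axes) [ 26.11 -23.6   -3.44] turn units [-0.002  0.     0.196] shift after turn [ 22.19 -27.32  -3.48]
```

```bash
python3 -m crank '[[0,0,-1,0,0,0.1],[0,0,-1,0,0,0.096],[0.8,-1,-0.5,0,0,0],[0.8,-1,-0.5,0,0,0],[0.8,-1,-0.5,0,0,0],[0.8,-1,0,0,0,0],[0.8,-1,0,0,0,0],[0.8,-1,0,0,0,0],[0.8,-1,0,0,0,0],[0.8,-1,0,0,0,0],[0.8,-1,0,0,0,0],[0.8,-1,0,0,0,0]]' 0.42 40
python3 -m crank '[[0.8,-1,0,0,0,0],[0.8,-1,0,0,0,0],[0.8,-1,0,0,0,0],[0.8,-1,0,0,0,0],[0.8,-1,0,0,0,0],[0.8,-1,0,0,0,0],[0.8,-1,0,0,0,0],[0.8,-1,0,0,0,0],[0.8,-1,0,0,0,0],[0.8,-1,0,0,0,0],[0.8,-1,0,0,0,0],[0.8,-1,0,0,0,0]]'
python3 -c "
from h import *
go([0,-.0163,.26],HAND)"
```

```text
clock: 1.3
tcp_pos: [0.3203, -0.4291, 0.3009]
orientation: [-3.135, -0.198, 0.001]
contact_force: [-0.3, -0.6, 0.6]
grip_width: 0.0358
gripper_force: 0.0
clock: 2.5
tcp_pos: [0.4805, -0.1671, 0.301]
orientation: [-3.135, -0.197, 0.001]
contact_force: [0.7, -0.2, 0.0]
grip_width: 0.036
gripper_force: 0.0
t 2.5 loc [-0.0914 -0.1211  0.301 ] F [ 0.7 -0.2  0. ] shift units (now axes) [ 4.57 -5.24  2.05] turn units [-0.     0.001 -0.   ] shift after turn [ 4.57 -5.24  2.05]
```

```bash
python3 -m crank '[[0.9,-1,0,0,0,0],[0.9,-1,0,0,0,0],[0.9,-1,0,0,0,0],[0.7,-0.8,0.5,0,0,0],[0.4,-0.5,0.5,0,0,0],[0.2,-0.2,0.5,0,0,0],[0,0,0,0,0,0],[0,0,0,0,0,0]]'
python3 - <<'E'
from h import *
go([0,-.0163,.20],HAND)
f=eyes.grab_frame("scene"); im=f["image"][130:270,240:400,::-1]
cv2.imwrite("pics/s1.png",cv2.resize(im,None,fx=4,fy=4,interpolation=cv2.INTER_CUBIC))
E
```

```text
clock: 3.3
tcp_pos: [0.5479, -0.0699, 0.2709]
orientation: [3.135, 0.195, -0.002]
contact_force: [-0.2, -1.0, 0.3]
grip_width: 0.036
gripper_force: 0.0
t 3.3 loc [-0.0124 -0.0332  0.2709] F [-0.2 -1.   0.3] shift units (now axes) [ 0.62 -0.84  3.54] turn units [ 0.     0.002 -0.002] shift after turn [ 0.62 -0.84  3.54]
```

View pics/s1.png

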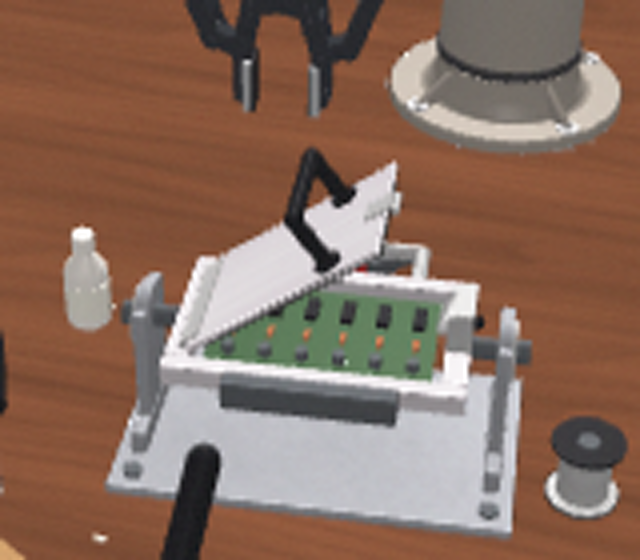

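The fingers sit above and a little behind the handle (fingertips near (280,100), handle top near (305,180)). That fits the numbers.

```bash
python3 -m crank '[[0.62,-0.84,0,0,0,0],[0,0,0,0,0,0],[0,0,0.8,0,0,0],[0,0,0.8,0,0,0],[0,0,0.8,0,0,0],[0,0,0.8,0,0,0],[0,0,0.34,0,0,0],[0,0,0,0,0,0],[0,0,0,0,0,0]]'
python3 -c "
from h import *
go([0,-.0163,.202],HAND)"
```

```text
clock: 4.25
tcp_pos: [0.559, -0.051, 0.2013]
orientation: [3.135, 0.197, 0.002]
contact_force: [0.3, 0.3, 0.2]
grip_width: 0.0359
gripper_force: 0.0
t 4.25 loc [ 0.001  -0.0157  0.2013] F [0.3 0.3 0.2] shift units (now axes) [-0.05  0.03 -0.04] turn units [ 0.    -0.001 -0.001] shift after turn [-0.05  0.03 -0.04]
```

```bash
python3 -m crank '[[0,0,0,0,0,0],[0,0,0,0,0,0],[0,0,0,0,0,0],[0,0,0,0,0,0],[0,0,0,0,0,0]]' 0 40
python3 -c "
from h import *
go([0,-.0163,.202],HAND)
h=[-.09,.11];p0=loc(status.get_obs()['tcp_pos'])+[0,0,.019]; rr=np.hypot(p0[1]+.09,p0[2]-.11);a0=np.arctan2(p0[2]-.11,p0[1]+.09);print(rr,a0)
prev=None
for a in np.linspace(a0,.338,9):
    q=np.array([-.09+rr*np.cos(a),.11+rr*np.sin(a)-.019]); 
    print(q.round(4), None if prev is None else ((q-prev)*[-50,-50]).round(2)); prev=q
"
```

```text
clock: 4.75
tcp_pos: [0.5591, -0.0501, 0.201]
orientation: [-3.135, -0.198, -0.002]
contact_force: [0.1, 1.6, 2.7]
grip_width: 0.0108
gripper_force: 39.1
t 4.75 loc [ 0.0012 -0.0149  0.201 ] F [0.1 1.6 2.7] shift units (now axes) [-0.06  0.07 -0.05] turn units [-0.    -0.001  0.   ] shift after turn [-0.06  0.07 -0.05]
0.1331592458365983 0.9717193782666155
[-0.0149  0.201 ] None
[-0.0064  0.1947] [-0.42  0.31]
[0.0015 0.1877] [-0.4   0.35]
[0.0089 0.1802] [-0.37  0.38]
[0.0156 0.1721] [-0.34  0.41]
[0.0217 0.1635] [-0.3   0.43]
[0.0271 0.1544] [-0.27  0.45]
[0.0317 0.145 ] [-0.23  0.47]
[0.0356 0.1352] [-0.19  0.49]
```

Gripped. Swing the lid down along its arc, stopping short of the latch.

```bash
python3 -m crank '[[0,-0.42,0.31,0,0,0],[0,-0.4,0.35,0,0,0],[0,-0.37,0.38,0,0,0],[0,-0.34,0.41,0,0,0],[0,-0.3,0.43,0,0,0],[0,-0.27,0.45,0,0,0],[0,0,0,0,0,0],[0,0,0,0,0,0]]'
python3 -c "
from h import *
go([0,.0356,.1352],HAND);print(status.get_obs()['gripper_force'],status.get_obs()['grip_width'])"
```

```text
clock: 5.55
tcp_pos: [0.5536, -0.0082, 0.1529]
orientation: [-3.135, -0.198, -0.0]
contact_force: [4.8, -0.9, -2.5]
grip_width: 0.0109
gripper_force: 39.0
t 5.55 loc [0.001  0.0274 0.1529] F [ 4.8 -0.9 -2.5] shift units (now axes) [-0.05 -0.41  0.89] turn units [-0.001 -0.     0.001] shift after turn [-0.05 -0.41  0.89]
38.98659646511078 0.010902090624195037
```

```bash
python3 -m crank '[[0,-0.15,0.3,0,0,0],[0,-0.13,0.3,0,0,0],[0,-0.12,0.25,0,0,0],[0,0,0.1,0,0,0],[0,0,0,0,0,0],[0,0,0,0,0,0]]'
python3 -c "
from h import *
go([0,.0356,.1352],HAND);print(status.get_obs()['gripper_force'],status.get_obs()['grip_width'])"
```

```text
clock: 6.15
tcp_pos: [0.5531, -0.0014, 0.1364]
orientation: [3.134, 0.196, 0.002]
contact_force: [-1.9, -4.4, 17.6]
grip_width: 0.0107
gripper_force: 41.5
t 6.15 loc [0.0014 0.0342 0.1364] F [-1.9 -4.4 17.6] shift units (now axes) [-0.07 -0.07  0.06] turn units [ 0.002 -0.002 -0.001] shift after turn [-0.07 -0.07  0.06]
41.48837685585022 0.010729536311619065
```

```bash
python3 -m crank '[[0,0,0.05,0,0,0],[0,0,0,0,0,0],[0,0,0,0,0,0]]'
python3 -m crank '[[0,0,-0.1,0,0,0],[0,0,-0.1,0,0,0],[0,0,0,0,0,0],[0,0,0,0,0,0]]'; python3 -c "
from h import *
go([0,.0356,.1352],HAND)"
```

```text
clock: 6.45
tcp_pos: [0.5535, -0.0013, 0.1363]
orientation: [3.134, 0.196, 0.004]
contact_force: [-2.8, -3.3, 24.4]
grip_width: 0.0104
gripper_force: 42.1
clock: 6.85
tcp_pos: [0.5531, -0.0016, 0.1373]
orientation: [3.135, 0.196, 0.002]
contact_force: [6.3, -3.0, -1.5]
grip_width: 0.0103
gripper_force: 39.6
t 6.85 loc [0.0014 0.034  0.1373] F [ 6.3 -3.  -1.5] shift units (now axes) [-0.07 -0.08  0.1 ] turn units [ 0.001 -0.002 -0.002] shift after turn [-0.07 -0.08  0.1 ]
```

```bash
python3 -m crank '[[0,0,-0.07,0,0,0],[0,0,-0.07,0,0,0],[0,0,0,0,0,0],[0,0,0,0,0,0]]'; python3 -m crank '[[0,0,-0.05,0,0,0],[0,0,0,0,0,0],[0,0,0,0,0,0]]'
```

```text
clock: 7.25
tcp_pos: [0.5527, -0.0023, 0.1392]
orientation: [3.135, 0.195, 0.0]
contact_force: [8.0, -5.3, -7.5]
grip_width: 0.0109
gripper_force: 39.5
clock: 7.55
tcp_pos: [0.5525, -0.0024, 0.1394]
orientation: [3.135, 0.195, -0.0]
contact_force: [10.6, -4.2, -13.2]
grip_width: 0.0102
gripper_force: 39.3
```

The lid resists 13 N with only 0.2 mm of movement, so it is latched. Now hold briefly, relax, release and look.

```bash
python3 -m crank '[[0,0,0,0,0,0],[0,0,0,0,0,0],[0,0,0,0,0,0]]'; python3 -m crank '[[0,0,0.1,0,0,0],[0,0,0.03,0,0,0],[0,0,0,0,0,0]]'; python3 -m crank '[[0,0,0,0,0,0],[0,0,0,0,0,0],[0,0,0,0,0,0],[0,0,0,0,0,0]]' 0.42; python3 -m crank '[[0,0,-0.5,0,0,0],[0,0,-1,0,0,0],[0,0,-1,0,0,0],[0,0,-1,0,0,0],[0,0,-1,0,0,0],[0,0,-0.5,0,0,0],[0,0,0,0,0,0],[0,0,0,0,0,0]]'
python3 - <<'E'
from h import *
go([-.1083,0,.16],BAR)
f=eyes.grab_frame("scene"); im=f["image"][130:270,240:400,::-1]
cv2.imwrite("pics/s2.png",cv2.resize(im,None,fx=4,fy=4,interpolation=cv2.INTER_CUBIC))
L=loc(cloud(f)).reshape(-1,3)
S=L[(abs(L[:,0])<.05)&(L[:,1]>.01)&(L[:,1]<.06)&(L[:,2]>.1)&(L[:,2]<.175)]
print('handle top',np.percentile(S[:,2],97), 'lid',np.median(S[S[:,2]<.13][:,2]))
S=L[(abs(L[:,0])<.05)&(L[:,2]>.1)&(L[:,2]<.13)&(abs(L[:,1])<.075)]
print(np.polyfit(S[:,1],S[:,2],1))
E
```

```text
clock: 7.85
tcp_pos: [0.5526, -0.0024, 0.1394]
orientation: [3.135, 0.195, -0.0]
contact_force: [11.2, -5.5, -14.2]
grip_width: 0.0102
gripper_force: 39.3
clock: 8.15
tcp_pos: [0.5526, -0.0018, 0.1379]
orientation: [3.135, 0.196, -0.0]
contact_force: [6.1, -3.7, -5.0]
grip_width: 0.0103
gripper_force: 40.3
clock: 8.55
tcp_pos: [0.5517, -0.0004, 0.1387]
orientation: [-3.135, -0.198, 0.002]
contact_force: [-0.9, -0.4, 0.5]
grip_width: 0.0359
gripper_force: 0.0
clock: 9.35
tcp_pos: [0.552, -0.0009, 0.2387]
orientation: [3.135, 0.198, -0.001]
contact_force: [-0.4, 0.3, -0.6]
grip_width: 0.0357
gripper_force: 0.0
t 9.35 loc [0.0004 0.0348 0.2387] F [-0.4  0.3 -0.6] shift units (now axes) [-5.43  1.74  3.94] turn units [-0.e+00  1.e-03 -2.e+00] shift after turn [-1.74 -5.44  3.94]
handle top 0.16150467908526964 lid 0.11546259598007502
[0.00592157 0.11540965]
```

View pics/s2.png

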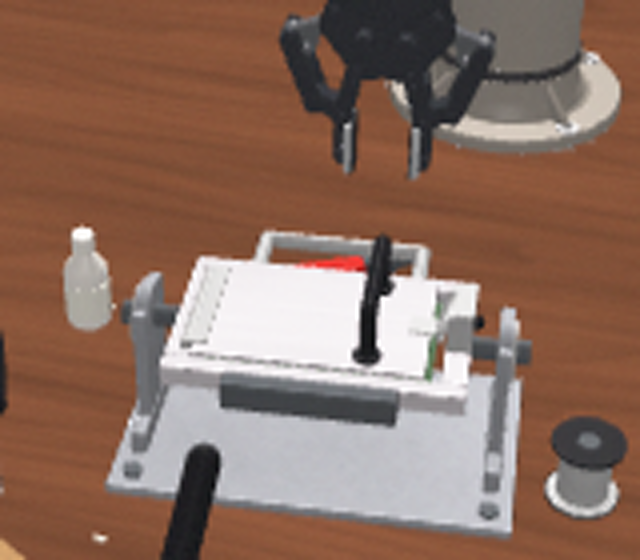

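The lid is flat with the striker under the latch nose near (450,325). Now turn the tool 90° and go over the turning bar.

```bash
python3 -m crank '[[0,0,0,0,0,-0.19],[0,0,0,0,0,-0.19],[0,0,0,0,0,-0.19],[0,0,0,0,0,-0.19],[0,0,0,0,0,-0.19],[0,0,0,0,0,-0.19],[0,0,0,0,0,-0.19],[0,0,0,0,0,-0.19],[0,0,0,0,0,-0.19],[0,0,0,0,0,-0.19],[0,0,0,0,0,-0.1],[0,0,0,0,0,0]]'
python3 -m crank '[[-0.3,-0.9,0,0,0,0],[-0.3,-0.9,0,0,0,0],[-0.3,-0.9,0,0,0,0],[-0.3,-0.9,0,0,0,0],[-0.3,-0.9,0,0,0,0],[-0.24,-0.94,0,0,0,0],[0,0,1,0,0,0],[0,0,1,0,0,0],[0,0,1,0,0,0],[0,0,0.6,0,0,0],[0,0,0,0,0,0],[0,0,0,0,0,0]]'
python3 - <<'E'
from h import *
go([-.1083,0,.081],BAR); print(status.get_obs()['joints'].round(2))
E
```

```text
clock: 10.6
tcp_pos: [0.5518, -0.0011, 0.2379]
orientation: [-2.075, -2.356, 0.002]
contact_force: [-0.2, 0.4, 0.5]
grip_width: 0.036
gripper_force: 0.0
clock: 11.8
tcp_pos: [0.449, -0.0489, 0.1673]
orientation: [-2.078, -2.356, -0.0]
contact_force: [-0.1, 0.3, 1.1]
grip_width: 0.0358
gripper_force: 0.0
t 11.8 loc [-0.1079  0.0002  0.1673] F [-0.1  0.3  1.1] shift units (now axes) [-0.01 -0.02  4.31] turn units [-0.    -0.    -0.001] shift after turn [-0.01 -0.02  4.31]
[ 0.56  0.26 -0.66  2.1   0.21  0.85 -0.1 ]
```

```bash
python3 -m crank '[[0,0,0.8,0,0,0],[0,0,0.8,0,0,0],[0,0,0.8,0,0,0],[0,0,0.8,0,0,0],[0,0,0.8,0,0,0],[0,0,0.3,0,0,0],[0,0,0,0,0,0],[0,0,0,0,0,0]]'
python3 -m crank '[[0,0,0,0,0,0],[0,0,0,0,0,0],[0,0,0,0,0,0],[0,0,0,0,0,0],[0,0,0,0,0,0]]' 0 25
python3 - <<'E'
from h import *
go([-.1083,0,.081],BAR); o=status.get_obs();print(o['joints'].round(2))
p=loc(o['tcp_pos']); 
q=None
for a in np.radians(np.arange(0,181,9)):
    n=np.array([-.108*np.cos(a),.108*np.sin(a)])
    if q is not None: print(round(np.degrees(a)),[0,*((n-q)*[50,-50]).round(2)])
    q=n
E
```

```text
clock: 12.6
tcp_pos: [0.4496, -0.0491, 0.0819]
orientation: [2.077, 2.356, 0.001]
contact_force: [-0.1, 0.1, -0.6]
grip_width: 0.0361
gripper_force: 0.0
clock: 13.1
tcp_pos: [0.449, -0.0493, 0.0819]
orientation: [2.077, 2.356, -0.0]
contact_force: [-1.8, 0.2, 5.5]
grip_width: 0.0111
gripper_force: 24.4
t 13.1 loc [-0.1078 -0.0002  0.0819] F [-1.8  0.2  5.5] shift units (now axes) [ 0.01 -0.02  0.04] turn units [ 0.001  0.001 -0.001] shift after turn [ 0.01 -0.02  0.04]
[ 0.47  0.4  -0.59  2.17  0.36  0.67 -0.24]
9 [0, np.float64(0.07), np.float64(-0.84)]
18 [0, np.float64(0.2), np.float64(-0.82)]
27 [0, np.float64(0.32), np.float64(-0.78)]
36 [0, np.float64(0.44), np.float64(-0.72)]
45 [0, np.float64(0.55), np.float64(-0.64)]
54 [0, np.float64(0.64), np.float64(-0.55)]
63 [0, np.float64(0.72), np.float64(-0.44)]
72 [0, np.float64(0.78), np.float64(-0.32)]
81 [0, np.float64(0.82), np.float64(-0.2)]
90 [0, np.float64(0.84), np.float64(-0.07)]
99 [0, np.float64(0.84), np.float64(0.07)]
108 [0, np.float64(0.82), np.float64(0.2)]
117 [0, np.float64(0.78), np.float64(0.32)]
126 [0, np.float64(0.72), np.float64(0.44)]
135 [0, np.float64(0.64), np.float64(0.55)]
144 [0, np.float64(0.55), np.float64(0.64)]
153 [0, np.float64(0.44), np.float64(0.72)]
162 [0, np.float64(0.32), np.float64(0.78)]
171 [0, np.float64(0.2), np.float64(0.82)]
180 [0, np.float64(0.07), np.float64(0.84)]
```

```bash
python3 -m crank '[[0,0.02,-0.42,0,0,0],[0,0.05,-0.42,0,0,0],[0,0.1,-0.41,0,0,0],[0,0.1,-0.41,0,0,0],[0,0.16,-0.39,0,0,0],[0,0.16,-0.39,0,0,0],[0,0.22,-0.36,0,0,0],[0,0.22,-0.36,0,0,0],[0,0.27,-0.32,0,0,0],[0,0.28,-0.32,0,0,0],[0,0,0,0,0,0]]'
python3 - <<'E'
from h import *
a=np.radians(45); go([-.108*np.cos(a),0,.0815+.108*np.sin(a)],BAR); o=status.get_obs(); print(o['gripper_force'],o['grip_width'])
E
```

```text
clock: 14.2
tcp_pos: [0.4761, -0.0458, 0.1576]
orientation: [-2.074, -2.352, 0.013]
contact_force: [-18.6, -2.4, 19.3]
grip_width: 0.0111
gripper_force: 25.9
t 14.2 loc [-0.0805 -0.0002  0.1576] F [-18.6  -2.4  19.3] shift units (now axes) [ 0.01  0.21 -0.01] turn units [-0.013  0.002 -0.001] shift after turn [ 0.01  0.21 -0.01]
25.89902400970459 0.011126957320280564
```

```bash
python3 -m crank '[[0,0,0,0,0,0],[0,0,0,0,0,0]]'; python3 - <<'E'
from h import *
f=eyes.grab_frame("scene"); im=f["image"][110:270,230:410,::-1]
cv2.imwrite("pics/s3.png",cv2.resize(im,None,fx=4,fy=3.75,interpolation=cv2.INTER_CUBIC))
L=loc(cloud(f)).reshape(-1,3)
B=L[(abs(abs(L[:,1])-.035)<.02)&(abs(L[:,0]+.08)<.03)&(L[:,2]>.14)&(L[:,2]<.2)]; print(len(B),B.mean(0),B[:,2].max())
g=eyes.grab_frame("top"); L=loc(cloud(g)).reshape(-1,3)
B=L[(abs(abs(L[:,1])-.04)<.015)&(abs(L[:,0]+.08)<.02)&(L[:,2]>.14)&(L[:,2]<.2)]; print(len(B),B.mean(0),np.percentile(B[:,2],90))
print(status.get_obs()['moment'])
E
```

```text
clock: 14.4
tcp_pos: [0.4761, -0.0458, 0.1576]
orientation: [-2.075, -2.353, 0.012]
contact_force: [-18.3, -1.6, 18.2]
grip_width: 0.011
gripper_force: 25.7
119 [-0.07666731  0.00387993  0.17482344] 0.18186233633378446<stdin>:7: RuntimeWarning: Mean of empty slice.
  ret = um.true_divide(
Traceback (most recent call last):
IndexError: index -1 is out of bounds for axis 0 with size 0
```

View pics/s3.png

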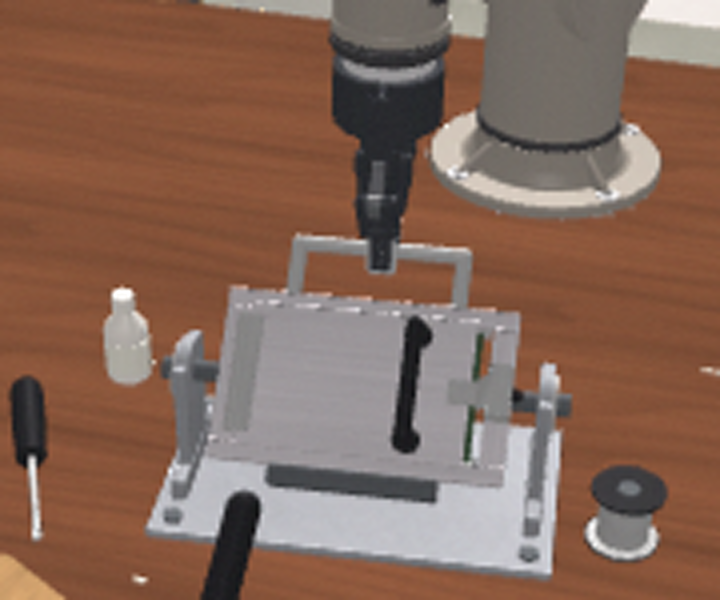

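The frame has followed to about 42° with the lid still shut, and the bar is in the fingers near (380,262). The load is radial, so I ease outwards slightly before going on.

```bash
python3 -m crank '[[0,-0.06,-0.06,0,0,0],[0,0,0,0,0,0]]'; python3 -m crank '[[0,-0.06,-0.06,0,0,0],[0,0,0,0,0,0]]'; python3 -c "
from h import *
go([0,0,.189],BAR)"
```

```text
clock: 14.7
tcp_pos: [0.4768, -0.0457, 0.1586]
orientation: [-2.076, -2.355, 0.006]
contact_force: [-10.7, -1.4, 6.4]
grip_width: 0.0112
gripper_force: 25.1
clock: 14.9
tcp_pos: [0.4779, -0.0455, 0.16]
orientation: [2.077, 2.356, -0.0]
contact_force: [-3.3, -1.7, 0.5]
grip_width: 0.0108
gripper_force: 25.0
t 14.9 loc [-7.88e-02 -1.00e-04  1.60e-01] F [-3.3 -1.7  0.5] shift units (now axes) [ 0.01  3.94 -1.45] turn units [ 0.  0. -0.] shift after turn [ 0.01  3.94 -1.45]
```

```bash
python3 -m crank '[[0,0.3,-0.3,0,0,0],[0,0.32,-0.28,0,0,0],[0,0.34,-0.24,0,0,0],[0,0.36,-0.23,0,0,0],[0,0.38,-0.19,0,0,0],[0,0.39,-0.17,0,0,0],[0,0,0,0,0,0],[0,0,0,0,0,0]]' - 28; python3 -c "
from h import *
a=np.radians(70);go([-.108*np.cos(a),0,.086+.108*np.sin(a)],BAR)"
```

```text
clock: 15.7
tcp_pos: [0.521, -0.04, 0.1899]
orientation: [2.076, 2.355, 0.002]
contact_force: [-5.6, -0.8, 9.6]
grip_width: 0.0104
gripper_force: 28.8
t 15.7 loc [-3.530e-02 -1.000e-04  1.899e-01] F [-5.6 -0.8  9.6] shift units (now axes) [ 0.   -0.08  0.12] turn units [ 0.003  0.001 -0.   ] shift after turn [ 0.   -0.08  0.12]
```

The bar has crept about 6 mm towards the fingertips. The frame stays where it is left, so I regrip here.

```bash
python3 -m crank '[[0,0,0,0,0,0],[0,0,0,0,0,0],[0,0,0,0,0,0],[0,0,0,0,0,0]]' 0.42; python3 -c "
from h import *
go([-.0353,0,.183],BAR)
g=eyes.grab_frame('top'); L=loc(cloud(g)).reshape(-1,3)
B=L[(abs(abs(L[:,1])-.04)<.018)&(abs(L[:,0]+.04)<.03)&(L[:,2]>.19)&(L[:,2]<.22)]; print(len(B),B.mean(0) if len(B) else 0,B[:,2].max())
g=eyes.grab_frame('scene'); L=loc(cloud(g)).reshape(-1,3)
B=L[(abs(abs(L[:,1])-.035)<.018)&(abs(L[:,0]+.04)<.03)&(L[:,2]>.19)&(L[:,2]<.22)]; print(len(B),B.mean(0),B[:,2].max())
"
```

```text
clock: 16.1
tcp_pos: [0.5197, -0.04, 0.1879]
orientation: [2.077, 2.357, 0.001]
contact_force: [0.1, -0.7, -0.1]
grip_width: 0.0359
gripper_force: 0.0
t 16.1 loc [-3.650e-02  1.000e-04  1.879e-01] F [ 0.1 -0.7 -0.1] shift units (now axes) [-0.01  0.06  0.24] turn units [ 0.001 -0.     0.   ] shift after turn [-0.01  0.06  0.24]Traceback (most recent call last):
  File "<string>", line 5, in <module>
    B=L[(abs(abs(L[:,1])-.04)<.018)&(abs(L[:,0]+.04)<.03)&(L[:,2]>.19)&(L[:,2]<.22)]; print(len(B),B.mean(0) if len(B) else 0,B[:,2].max())
                                                                                                                              ~~~~~~~~~~^^
    return umr_maximum(a, axis, None, out, keepdims, initial, where)
ValueError: zero-size array to reduction operation maximum which has no identity
```

```bash
python3 -m crank '[[0,0.06,0.24,0,0,0],[0,0,0,0,0,0],[0,0,0,0,0,0]]'; python3 -m crank '[[0,0,0,0,0,0],[0,0,0,0,0,0],[0,0,0,0,0,0],[0,0,0,0,0,0]]' 0 28; python3 -c "
from h import *
go([0,0,.189],BAR)
g=eyes.grab_frame('scene'); L=loc(cloud(g)).reshape(-1,3)
B=L[(abs(abs(L[:,1])-.035)<.018)&(abs(L[:,0]+.04)<.03)&(L[:,2]>.17)&(L[:,2]<.22)]; print(len(B),B.mean(0),B[:,2].max())
"
```

```text
clock: 16.45
tcp_pos: [0.5203, -0.04, 0.1826]
orientation: [-2.077, -2.356, 0.0]
contact_force: [-0.7, 0.6, -0.3]
grip_width: 0.0358
gripper_force: 0.0
clock: 16.85
tcp_pos: [0.5206, -0.04, 0.1829]
orientation: [2.077, 2.357, 0.0]
contact_force: [0.8, 0.3, -1.2]
grip_width: 0.011
gripper_force: 27.2
t 16.85 loc [-0.0357  0.      0.1829] F [ 0.8  0.3 -1.2] shift units (now axes) [-0.    1.78 -0.3 ] turn units [ 0. -0. -0.] shift after turn [-0.    1.78 -0.3 ]
114 [-3.25459298e-02  1.37314574e-05  2.05451073e-01] 0.21032479300111961
```

```bash
python3 -m crank '[[0,0.41,-0.12,0,0,0],[0,0.41,-0.09,0,0,0],[0,0.42,-0.06,0,0,0],[0,0.42,-0.03,0,0,0],[0,0.42,0.01,0,0,0],[0,0.42,0.04,0,0,0],[0,0.42,0.07,0,0,0],[0,0.41,0.11,0,0,0],[0,0.4,0.14,0,0,0],[0,0.39,0.17,0,0,0],[0,0,0,0,0,0],[0,0,0,0,0,0]]'; python3 -c "
from h import *
a=np.radians(115.7);go([-.108*np.cos(a),0,.082+.108*np.sin(a)],BAR);print(status.get_obs()['grip_width'])"
```

```text
clock: 18.1
tcp_pos: [0.6023, -0.0296, 0.1777]
orientation: [-2.077, -2.357, -0.0]
contact_force: [0.1, 0.2, -2.7]
grip_width: 0.0111
gripper_force: 29.1
t 18.1 loc [0.0467 0.     0.1777] F [ 0.1  0.2 -2.7] shift units (now axes) [-0.    0.01 -0.08] turn units [-0. -0. -0.] shift after turn [-0.    0.01 -0.08]
0.01107943305067836
```

```bash
python3 -m crank '[[0,0.37,0.2,0,0,0],[0,0.36,0.23,0,0,0],[0,0.34,0.25,0,0,0],[0,0.32,0.28,0,0,0],[0,0.3,0.3,0,0,0],[0,0.27,0.33,0,0,0],[0,0.24,0.35,0,0,0],[0,0.22,0.36,0,0,0],[0,0.19,0.38,0,0,0],[0,0.15,0.39,0,0,0],[0,0,0,0,0,0],[0,0,0,0,0,0]]'; python3 -c "
from h import *
a=np.radians(180);go([-.108*np.cos(a),0,.082+.108*np.sin(a)],BAR);print(status.get_obs()['grip_width'])"
```

```text
clock: 19.3
tcp_pos: [0.6568, -0.0227, 0.1158]
orientation: [-2.077, -2.356, 0.001]
contact_force: [-1.7, 0.6, -3.2]
grip_width: 0.0109
gripper_force: 29.9
t 19.3 loc [0.1016 0.     0.1158] F [-1.7  0.6 -3.2] shift units (now axes) [-0.    0.32  1.69] turn units [-0.001 -0.    -0.   ] shift after turn [-0.    0.32  1.69]
0.010934797611329624
```

```bash
python3 -m crank '[[0,0.13,0.4,0,0,0],[0,0.1,0.41,0,0,0],[0,0.06,0.42,0,0,0],[0,0.02,0.42,0,0,0],[0,0,0.1,0,0,0],[0,0,0,0,0,0],[0,0,0,0,0,0]]'; python3 -m crank '[[0,0,0.1,0,0,0],[0,0,0,0,0,0],[0,0,0,0,0,0]]'; python3 -c "
from h import *
go([.108,0,.082],BAR);print(status.get_obs()['grip_width'])"
```

```text
clock: 20.0
tcp_pos: [0.6632, -0.0219, 0.0819]
orientation: [2.077, 2.357, 0.0]
contact_force: [-2.5, 0.4, 0.8]
grip_width: 0.0107
gripper_force: 30.3
clock: 20.3
tcp_pos: [0.6633, -0.0219, 0.0802]
orientation: [2.077, 2.356, 0.0]
contact_force: [-4.7, -0.6, 5.1]
grip_width: 0.0112
gripper_force: 30.7
t 20.3 loc [ 0.1081 -0.      0.0802] F [-4.7 -0.6  5.1] shift units (now axes) [ 0.   -0.01 -0.09] turn units [ 0.001  0.    -0.   ] shift after turn [ 0.   -0.01 -0.09]
0.011167480477473525
```

```bash
python3 -m crank '[[0,0,0.1,0,0,0],[0,0,0,0,0,0],[0,0,0,0,0,0]]'; python3 -m crank '[[0,0,0.05,0,0,0],[0,0,0,0,0,0],[0,0,0,0,0,0]]'
```

```text
clock: 20.6
tcp_pos: [0.6633, -0.0219, 0.0783]
orientation: [2.077, 2.356, 0.0]
contact_force: [-4.4, -0.2, 5.7]
grip_width: 0.0108
gripper_force: 31.1
clock: 20.9
tcp_pos: [0.6633, -0.0219, 0.0782]
orientation: [2.077, 2.356, 0.0]
contact_force: [-8.0, 0.0, 12.2]
grip_width: 0.0108
gripper_force: 31.6
```

The stop is reached: z stays at 0.0782 while the force doubles. Relax, release, retreat and look.

```bash
python3 -m crank '[[0,0,-0.05,0,0,0],[0,0,0,0,0,0]]'; python3 -m crank '[[0,0,0,0,0,0],[0,0,0,0,0,0],[0,0,0,0,0,0],[0,0,0,0,0,0]]' 0.42; python3 -m crank '[[0,0,-0.3,0,0,0],[0,0,-0.7,0,0,0],[0,0,-1,0,0,0],[0,0,-1,0,0,0],[0,0,-1,0,0,0],[0,0,-1,0,0,0],[0,0,-1,0,0,0],[0,0,-1,0,0,0],[0,0,-1,0,0,0],[0,0,-1,0,0,0],[0,0,0,0,0,0]]'; python3 -m crank '[[-1,-1,0,0,0,0],[-1,-1,0,0,0,0],[-1,-1,0,0,0,0],[-1,-1,0,0,0,0],[-1,-1,0,0,0,0],[-1,-1,0,0,0,0],[-1,-1,0,0,0,0],[-1,-1,0,0,0,0],[-1,0,0,0,0,0],[-1,0,0,0,0,0],[-1,0,0,0,0,0],[0,0,0,0,0,0]]'
python3 - <<'E'
from h import *
f=eyes.grab_frame("scene"); im=f["image"][130:270,230:410,::-1]
cv2.imwrite("pics/s4.png",cv2.resize(im,None,fx=4,fy=4,interpolation=cv2.INTER_CUBIC))
g=eyes.grab_frame("top"); cv2.imwrite("pics/t4.png",g["image"][...,::-1])
L=loc(cloud(g)).reshape(-1,3)
B=L[(abs(L[:,1])<.05)&(abs(L[:,0]-.108)<.015)&(abs(L[:,2]-.1)<.02)]; print('bar',len(B),np.median(B,0),np.percentile(B[:,2],90))
S=L[(abs(L[:,0])<.06)&(abs(L[:,1])<.1)&(L[:,2]>.08)&(L[:,2]<.13)]; print('plane',np.linalg.lstsq(np.c_[S[:,:2],np.ones(len(S))],S[:,2],rcond=None)[0])
Lf=loc(cloud(f)); F=Lf.reshape(-1,3); k=F[(abs(F[:,0])<.06)&(abs(F[:,1])<.1)&(F[:,2]>.02)&(F[:,2]<.07)]; print('below',len(k),np.percentile(k,[2,50,98],axis=0))
E
```

```text
clock: 21.1
tcp_pos: [0.6633, -0.0219, 0.0783]
orientation: [2.077, 2.356, 0.001]
contact_force: [-4.1, -0.4, 6.1]
grip_width: 0.0111
gripper_force: 31.1
clock: 21.5
tcp_pos: [0.6634, -0.022, 0.0776]
orientation: [2.077, 2.356, 0.001]
contact_force: [0.5, 0.5, 0.2]
grip_width: 0.0356
gripper_force: 0.0
clock: 22.6
tcp_pos: [0.6649, -0.0213, 0.2623]
orientation: [2.074, 2.353, 0.007]
contact_force: [0.2, 0.6, 0.4]
grip_width: 0.0357
gripper_force: 0.0
clock: 23.8
tcp_pos: [0.5326, -0.2639, 0.2572]
orientation: [2.082, 2.352, -0.0]
contact_force: [-0.4, 0.3, 0.9]
grip_width: 0.0359
gripper_force: 0.0
bar 115 [ 1.06778856e-01 -1.74808834e-05  1.04114910e-01] 0.10842143947336372
plane [3.03364443e-05 4.97045361e-03 1.04205087e-01]
below 19 [[0.01814911 0.03003299 0.04481477]
 [0.04327987 0.03575638 0.06027795]
 [0.04534924 0.03915955 0.06756229]]
```

View pics/s4.png

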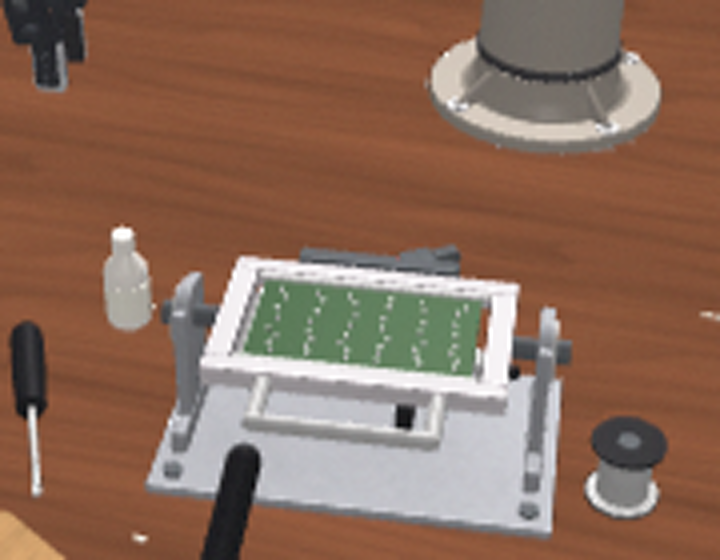

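View pics/t4.png

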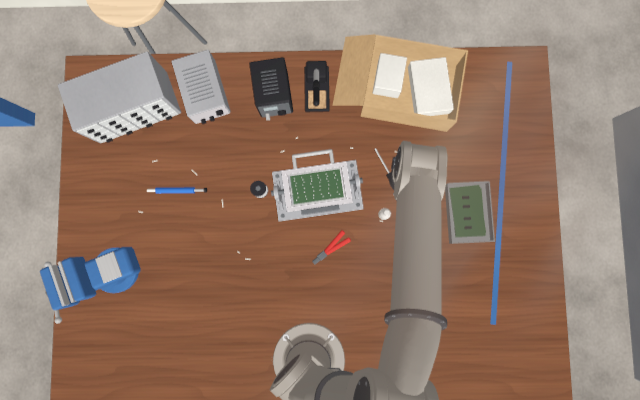

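The frame is level and upside down with the solder side up. The turning bar is on the far side (top view, (313,155)), and the handle hangs at z≈0.045, where a shut lid puts it. The bystanders have not moved and the arm is clear.

```bash
python3 -c "
from bench import r
print(r.hand_in())"
```

```text
the job is handed in; nothing more can be done
None
```

The lid is latched and held a tug of about 14 N; the frame is turned over against its stop, solder side up, with the other things on the bench undisturbed, and the job was handed in at about 24 s.

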